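# Slide the valet tray home by feel

### The job

Put the empty metal tray away: draw it round to the open front of the wooden valet stand, slide it in under the roof between the hidden runners, feeling for the long right-hand one, and push it gently until it is fully home with its front flush with the stand's, then let go and move clear. Never force the tray against the stand, drag it rather than lift it, and leave everything else on the bedside table where it is.

Things in the scene. Friction and masses are not known exactly. Their poses are not given: they have to be found in the camera images.
- tray: Open aluminium tray, 175 to 350 g, flat on the table; body 120 long (x) x 100 wide (y), side and leading walls 22 high, near wall 28. Origin: centre of the body's underside (grip not counted); +x points to the leading end that enters the bay first. Drag it by its grip; a hand closing on it presses it down, so ease up 2 to 4 mm before dragging or friction masks the feel (drag then 1 to 2 N).
- grip (a point): Centre of the tray's solid upright grip fin, in front of the near wall: tray x = -82, 32 above the table. The fin runs fore and aft from tray x = -60 to -104, is 12 thick (y), from 2 to 45 above the table. Pinch it from above across the 12.
- stand: Fixed low wooden valet stand without floor, 190 deep x 220 wide, roof from 40 to 50 above the table; acrylic rack with glasses on the roof from x = 100 on, 112 high. Origin: on the table, middle of the mouth, in the plane of the front edge; +x points into the bay, +y to the left looking in. Mouth 200 wide between the outer cheeks. Hard: the tray must not press it with over 20 N.
- bay (a point): Point in the unseen bay, stand x = 55, y = 0, z = 17. Two runners along x, a pair, form a channel 104 wide whose middle is not measured: anywhere within 28 to either side of y = 0. Right runner: x = 10 to 120, inner face at middle - 52; left runner: only x = 55 to 120, inner face at middle + 52. Each 8 thick, with blunt ends that stop a tray out of line.
- stop (a point): Middle of the fixed back stop's face, stand x = 120, z = 17. Home: tray origin at stand x = 60, front flush, fin outside. Enter with the tray parallel, its middle 34 to 42 left of y = 0 and its leading end at x = 15 to 50; move it right, slowly, till its side meets the right runner (feel 4 to 8 N), then slide in along it to the stop.
- case: Closed steel-grey metal thermometer case 130 x 28 x 20, loose, to be left alone. Origin: centre of underside, long axis x.
- comb: Plastic comb 150 x 34 x 6, loose, to be left alone. Origin: middle of underside, long axis x.
- dish: White ceramic ring dish, 90 across, 28 high, loose, to be left alone. Origin: centre of underside.
- jar: Closed vitamin jar, 64 across, 95 high, loose, to be left alone. Origin: centre of underside.
- mug: Ceramic mug, 76 across, 90 high, loose, to be left alone. Origin: centre of underside.
There are look-alikes about, which are no part of the job. Leave any pink or red look-alike of the tray alone.

How it is judged:
By the outcome, as a careful person would: the job done as asked, in the order asked, and still so for the second after the job is handed in, with the robot touching nothing.
It also fails if it takes over 64 s, if anything falls off the work surface, if the arm or the gripper's body presses on something with over 40 N, if the wrist force passes 120 N, or if a joint passes its speed limit or range.

### The arm

A 6-joint arm with a two-finger parallel gripper is mounted at the origin on the work surface. World frame = base frame: x ahead of the robot, y to its left, z up, the work surface at z = 0. Lengths are in m, angles in degrees, forces in N, time in s.
With the tool pointing down it reaches from about 0.35 to 1 m from the base axis. Payload 7.1 kg.
Tool frame: the origin (TCP) lies at the very end of the fingers, on their centre line; the grasp point (between the pads) lies 19 mm behind it; y points along the fingers, z is the direction in which the jaws open and shut, and the axes are right-handed (so a half turn about y gives the same grasp; the last joint's range is limited). The gripper opens to 85 mm and grips with 20 to 120 N. Pads are 22 mm wide; open, the fingers measure 114 mm over their backs; the gripper's body (76 mm by 85 mm) begins 54 mm behind the grasp point. The pads swing forward as they close: fully open they stand 13 mm farther back than shut.
Start: joints at [-70.818, 24.242, 93.386, -0, 62.372, -1.089], TCP at [0.217, -0.586, 0.231] pointing down, gripper open.
Joint ranges: [-172.04, 172.04], [-51.8, 120.97], [4.93, 147.93], [-75.15, 255.16], [6.16, 154.13], [-145.62, 145.62]. Speed limits (degrees/s): [136.94, 136.94, 172.46, 180, 180, 180].

### API

Orientations are given as [roll, pitch, yaw] about the fixed x, y, z axes, in that order (R = Rz(yaw) Ry(pitch) Rx(roll)).
In Python, from plant import r, optics, workorder, monitor gives the robot as it stands. The module is installed in compiled form; this text tells all that it offers. Calls block until the motion is done:
- r.move_ptp(position, orientation): joint-space move of the TCP to a pose.
- r.movel(position, v=0.15, attitude=None, until_force=None): straight line of the TCP; attitude=None keeps the orientation; v is the mean speed in m/s. With until_force (N) it stops when the force on the tool has changed by that much, and returns True; else False.
- r.movej(angles): joint-space move.
- r.ungrasp() and r.clamp(effort=None): open the fingers fully, or close them until they stop; effort is the grip in N (None keeps the last).
- r.dwell(seconds).
- r.inverse_kinematics(position, orientation): joint angles nearest the present ones, or None.
- optics.snapshot(name): name is "scene" or "top" or "wrist"; returns a dict with "image" (480x640x3 uint8, red, green, blue), "fx", "fy", "cx", "cy" (pixels), "xyz" and "rotation" of the camera in the world. Camera axes: x right, y down, z forward; pixel columns grow to the right and rows downward; lengths in m; the calibration is good to about 2 mm. A picture is of the moment at which its call begins. There is no depth.
A pose or a line that the arm cannot do raises r.Unreachable and nothing moves.
- workorder.close_job(): hands the job in, once; it reports no verdict.
Readings, each from a call of its own:
- monitor.current_t(): time.
- monitor.current_qpos(): joint angles.
- monitor.current_joint_vel(): joint speeds.
- monitor.current_joint_efforts(): joint torques, N m.
- monitor.current_ee_pos(): TCP position.
- monitor.current_orientation(): TCP orientation.
- monitor.current_force(): force on the tool from outside, world axes, zero at the start.
- monitor.current_wrist_torque(): the same for the moment, N m.
- monitor.current_opening(): opening from 0.0 (shut) to 1.0 (fully open).
Only numpy, scipy, OpenCV 4.12 (cv2) and the standard library are available. Lean on these libraries where they do the work, as an engineer would, in place of code of your own. Each camera call takes 0.05 s, during which the arm holds its last target. There are 200 camera calls.

## Working session

There is one attempt and no reset: what is moved stays moved. The work goes in short steps, each a Python script; the robot and the scene stay as the last script left them, time stands still between calls to the robot, and variables do not carry over. Pictures are saved under pics/ and viewed, on a budget of 10 in all, crops included, one or two more only if the job needs it, and the job is handed in when it is done.

```bash
mkdir -p pics; cat > h.py <<'E'
import numpy as np, cv2
from plant import r, optics, workorder, monitor
def snap(n,f):
    s=optics.snapshot(n); cv2.imwrite('pics/'+f+'.png',s['image'][:,:,::-1]); np.save('pics/'+f+'.npy',s,allow_pickle=True); return s
def load(f): return np.load('pics/'+f+'.npy',allow_pickle=True).item()
def ray(s,px,z):
    px=np.atleast_2d(px).astype(float)
    d=np.c_[(px[:,0]-s['cx'])/s['fx'],(px[:,1]-s['cy'])/s['fy'],np.ones(len(px))]@np.array(s['rotation']).T
    o=np.array(s['xyz']); return o+d*((z-o[2])/d[:,2])[:,None]
def proj(s,P):
    c=(np.atleast_2d(P)-np.array(s['xyz']))@np.array(s['rotation'])
    return np.c_[s['fx']*c[:,0]/c[:,2]+s['cx'],s['fy']*c[:,1]/c[:,2]+s['cy']]
E
python3 - <<'E'
from h import *
for n in('scene','top'):
    s=snap(n,n+'0'); print(n,s['xyz'],np.array(s['rotation']).round(3).tolist(),s['fx'])
print(monitor.current_orientation(),monitor.current_t())
E
```

```text
scene [ 1.12392354 -0.33885443  1.12486253] [-148.646, 0.57, 65.117] 471.50692366737053
top [ 0.38803538 -0.04595307  1.35556527] [-173.739, -0.838, -90.156] 584.0479786480383
[-9.00831823e+01  3.84870675e-04 -1.59726798e+02] 0.1
```

View pics/top0.png

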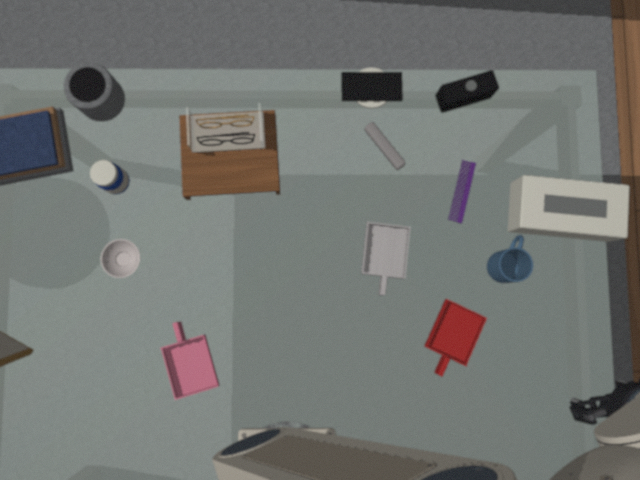

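View pics/scene0.png

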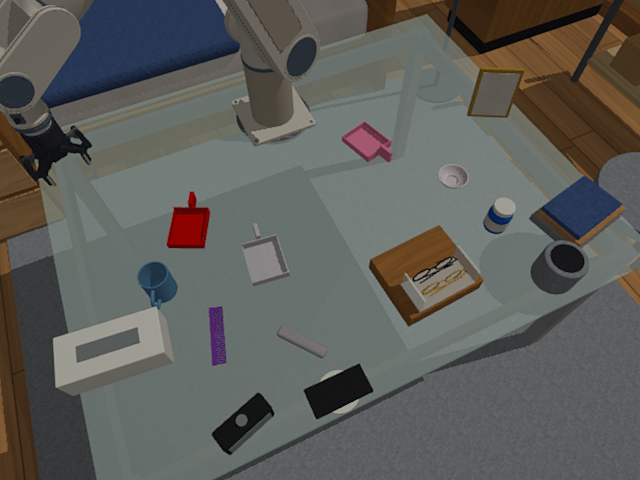

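The top view shows the grey tray at about (387,250) with its fin down at (382,285). The stand is at (230,155), with its mouth facing the robot (front edge at row ~193) and the rack on its far half. The case is at (385,145), the comb at (462,190) and the dish at (120,258). Next I'll measure the tray and the stand.

```bash
cat > h2.py <<'E'
from h import *
from scipy.spatial.transform import Rotation as R
def L(f):
    s=load(f); s['rotation']=R.from_euler('xyz',s['rotation'],degrees=True).as_matrix(); return s
E
python3 - <<'E'
from h2 import *
s=L('top0'); im=s['image']; hsv=cv2.cvtColor(im,cv2.COLOR_RGB2HSV)
print('tray px hsv',hsv[250,387],hsv[285,382],'table',hsv[300,300],'wood',hsv[170,230])
def blob(m,seed):
    n,l,st,_=cv2.connectedComponentsWithStats(m.astype(np.uint8)); 
    return (l==l[seed[1],seed[0]])
m=(hsv[...,1]<22)&(hsv[...,2]>110)
t=blob(m,(387,250)); c=max(cv2.findContours(t.astype(np.uint8),0,1)[0],key=cv2.contourArea)
print('tray area',t.sum(),cv2.boundingRect(c))
w=(hsv[...,0]<18)&(hsv[...,1]>80)
b=blob(w,(230,175)); cw=max(cv2.findContours(b.astype(np.uint8),0,1)[0],key=cv2.contourArea)
print('stand',cv2.boundingRect(cw), cv2.boxPoints(cv2.minAreaRect(cw)).tolist())
o=im[:,:,::-1].copy(); cv2.drawContours(o,[c],-1,(0,255,0),1); cv2.drawContours(o,[cw],-1,(255,0,255),1)
a=cv2.resize(o[205:305,340:440],(400,400),interpolation=2); d=cv2.resize(o[100:200,175:290],(460,400),interpolation=2)
cv2.imwrite('pics/z1.png',cv2.resize(np.hstack([a,d]),(800,372)))
E
```

```text
tray px hsv [ 15   6 157] [ 12   8 158] table [ 80  13 119] wood [ 12 130 120]
tray area 206398 (0, 66, 629, 414)
stand (180, 111, 99, 88) [[178.0189208984375, 116.117919921875], [274.0951843261719, 110.39910888671875], [278.9871520996094, 192.5841064453125], [182.910888671875, 198.30291748046875]]
```

View pics/z1.png

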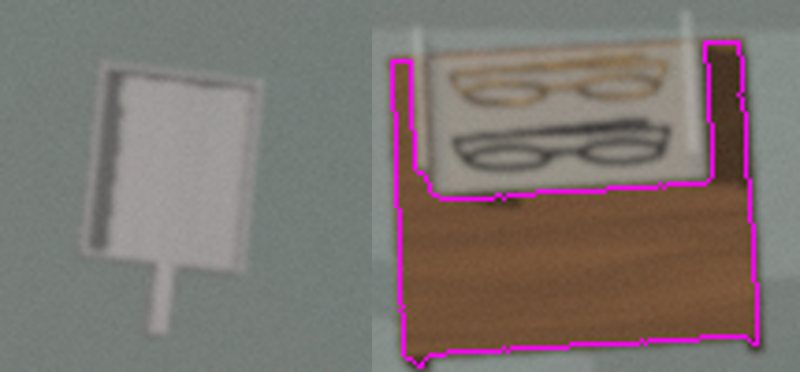

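```bash
cat > meas.py <<'E'
from h2 import *
def lab(m,seed):
    n,l=cv2.connectedComponents(m.astype(np.uint8)); return (l==l[seed[1],seed[0]]).astype(np.uint8)
def stand(s):
    hsv=cv2.cvtColor(s['image'],cv2.COLOR_RGB2HSV); b=lab((hsv[...,0]<18)&(hsv[...,1]>80),(230,175))
    def fit(p):
        P=ray(s,p,0.05)[:,:2]; vx,vy,x,y=cv2.fitLine(P.astype(np.float32),cv2.DIST_HUBER,0,.01,.01).ravel(); return np.array([x,y]),np.array([vx,vy])
    F=fit([(u,np.where(b[:,u])[0].max()+.5) for u in range(193,270)])
    Lf=fit([(np.where(b[v])[0].min()-.5,v) for v in range(125,185)])
    Rt=fit([(np.where(b[v])[0].max()+.5,v) for v in range(125,185)])
    X=lambda a,c:a[0]+a[1]*np.linalg.solve(np.c_[a[1],-c[1]],c[0]-a[0])[0]
    return X(F,Lf),X(F,Rt),[np.degrees(np.arctan2(d[1][1],d[1][0])) for d in(F,Lf,Rt)]
def tray(s,box):
    im=cv2.GaussianBlur(s['image'],(3,3),0).astype(int); m=(im[...,0]-im[...,2]>-2)
    x0,y0,x1,y1=box; k=np.zeros(m.shape,np.uint8); k[y0:y1,x0:x1]=m[y0:y1,x0:x1]
    k=cv2.morphologyEx(k,cv2.MORPH_CLOSE,np.ones((9,9)))
    c=max(cv2.findContours(k,0,1)[0],key=cv2.contourArea)
    body=cv2.morphologyEx(k,cv2.MORPH_OPEN,np.ones((15,15)))
    cb=max(cv2.findContours(body,0,1)[0],key=cv2.contourArea)
    return c,cb,k
if __name__=='__main__':
    s=L('top0'); l,rr,a=stand(s); print('stand corners',l,rr,'w',np.linalg.norm(l-rr),'ang',a,'mid',(l+rr)/2)
    c,cb,k=tray(s,(345,210,430,300))
    bx=cv2.boxPoints(cv2.minAreaRect(cb)); P=ray(s,bx,0.022)[:,:2]
    print('tray',P.round(4).tolist(),np.linalg.norm(np.diff(P,axis=0),axis=1),'centre',P.mean(0))
    body=np.zeros_like(k); cv2.fillPoly(body,[np.int32(bx)],1); body=cv2.dilate(body,np.ones((5,5)))
    v,u=np.where((k>0)&(body==0)&(np.arange(480)[:,None]>275)); p=np.c_[u,v]
    Q=ray(s,p,0.045)[:,:2]; print('fin pts',len(Q),Q.mean(0),Q.min(0),Q.max(0))
    x,y=Q.mean(0); ax=P.mean(0)-Q.mean(0); print('dist',np.linalg.norm(ax),'yaw',np.degrees(np.arctan2(ax[1],ax[0])))
E
python3 meas.py
```

```text
stand corners [0.63052195 0.23624098] [0.6433753 0.0178079] w 0.21881093 ang [np.float32(-86.632416), np.float32(3.14354), np.float32(4.1784744)] mid [0.6369486  0.12702444]
tray [[0.4478, -0.1657], [0.5777, -0.1761], [0.5701, -0.2844], [0.4402, -0.2728]] [0.13032839 0.10859213 0.13041923] centre [ 0.50897292 -0.22472644]
fin pts 148 [ 0.42216409 -0.21323231] [ 0.40584995 -0.22480301] [ 0.43939195 -0.19976709]
dist 0.08756647762839193 yaw -7.542508699778177
```

```bash
python3 - <<'E'
from h2 import *
for y in(-5,175): print(y,r.inverse_kinematics([0.40,-0.215,0.22],[-90,0,y]), r.inverse_kinematics([0.58,0.165,0.02],[-90,0,y+8.5]))
r.move_ptp([0.40,-0.215,0.22],[-90,0,175])
s=snap('wrist','w1'); print(s['xyz'],s['rotation'],s['fx'],monitor.current_t(),monitor.current_ee_pos())
E
```

```text
-5 [ -29.75961023   10.67267849  114.84079535    0.           54.48652616
 -114.75961023] [ 14.74937752  39.51616486 101.52838804   0.          38.95544711
 -78.75062248]
175 [-2.97596102e+01  1.06726785e+01  1.14840795e+02 -2.54444375e-14
  5.44865262e+01  6.52403898e+01] [ 1.47493775e+01  3.95161649e+01  1.01528388e+02 -2.54444375e-14
  3.89554471e+01  1.01249378e+02]
[ 0.48256408 -0.221923    0.36398602] [ 1.61354027e+02  1.53466033e-02 -9.49963422e+01] 408.8652002183077 1.6833 [ 0.40015657 -0.21578859  0.22009677]
```

View pics/w1.png

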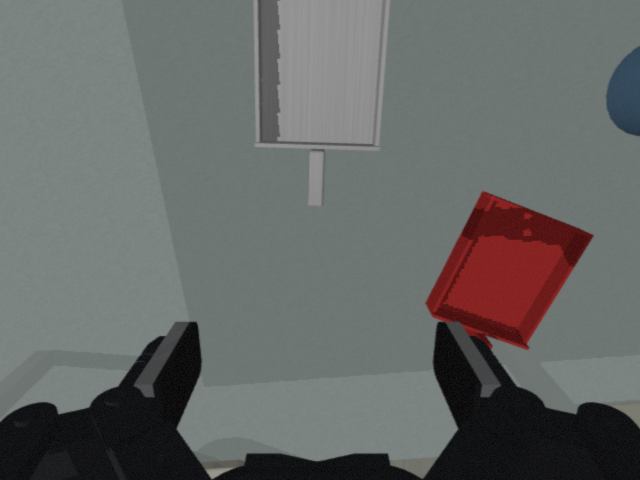

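The wrist view shows the fin top from (317,151) to (315,206) and the near wall's top corners at (256,146) and (379,149).

```bash
python3 - <<'E'
from h2 import *
s=L('w1')
W=ray(s,[(256,147),(379,150)],.028)[:,:2]; F=ray(s,[(317,151),(315.5,206)],.045)[:,:2]
d=W[0]-W[1]; print('wall',W,np.linalg.norm(d),'yaw',np.degrees(np.arctan2(-d[0],d[1])))
f=F[0]-F[1]; print('fin',F,np.linalg.norm(f),'yaw',np.degrees(np.arctan2(f[1],f[0])),'mid',F.mean(0),'wallmid',W.mean(0))
E
```

```text
wall [[ 0.45452524 -0.17025589]
 [ 0.44354916 -0.26867836]] 0.09903260947178107 yaw -6.363337783030213
fin [[ 0.44890486 -0.21899582]
 [ 0.40602547 -0.21404793]] 0.04316391293263281 yaw -6.582301456530161 mid [ 0.42746516 -0.21652187] wallmid [ 0.4490372  -0.21946713]
```

```bash
python3 - <<'E'
from h2 import *
r.move_ptp([0.57,0.13,0.27],[-90,0,183.4])
s=snap('wrist','w2'); print(s['xyz'],s['rotation'],monitor.current_t())
r.move_ptp([0.4275,-0.2165,0.12],[-90,0,173.6]); print(monitor.current_t())
E
```

```text
[0.65244098 0.13456233 0.41346927] [ 1.61294742e+02  1.94338987e-02 -8.66473680e+01] 3.175
4.6667
```

View pics/w2.png

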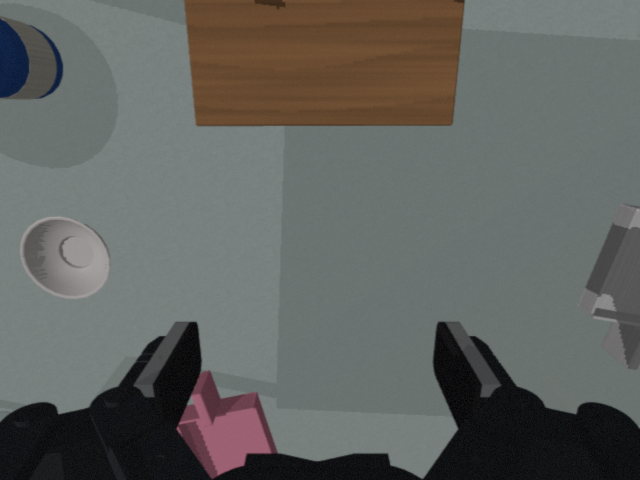

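The stand's front roof edge is clear, with corners at (196.5,125) and (452,124.5). I'll compute its pose from these, then grasp.

```bash
python3 - <<'E'
from h2 import *
s=L('w2'); P=ray(s,[(196.5,125),(452.5,124.5)],.05)[:,:2]; d=P[0]-P[1]
print(P,np.linalg.norm(d),np.degrees(np.arctan2(-d[0],d[1])),P.mean(0))
g=[0.4275,-0.2165]
f0=np.array(monitor.current_force())
r.movel([*g,0.013],v=0.1)
print('F',np.array(monitor.current_force())-f0)
r.clamp(40); f1=np.array(monitor.current_force()); print('clamped',f1-f0,monitor.current_opening())
r.movel([*g,0.016],v=0.02); print('eased',np.array(monitor.current_force())-f0,monitor.current_ee_pos(),monitor.current_t())
E
```

```text
[[0.62938958 0.23648367]
 [0.64260715 0.0179493 ]] 0.21893372018396942 3.4611925562554093 [0.63599837 0.12721649]
F [ 0.13383622 -0.2973595   1.15429299]
clamped [-0.25322357 -0.34061327  3.66138532] 0.13447156135683047
eased [-0.26191409 -0.52174962 -3.17546873] [ 0.42714395 -0.21627283  0.01585295] 6.8417
```

```bash
cat >> h2.py <<'E'
O=np.array([0.6363,0.1271]); YAW=3.43
c,sn=np.cos(np.radians(YAW)),np.sin(np.radians(YAW)); RS=np.array([[c,-sn],[sn,c]])
W=lambda x,y,z=.016: [*(O+RS@np.array([x,y])/1000),z]     # stand mm -> world
S=lambda p: (RS.T@(np.array(p)[:2]-O)*1000)
def fs(f0=0):
    f=np.array(monitor.current_force())-f0; return np.r_[RS.T@f[:2],f[2]].round(2)
E
python3 - <<'E'
from h2 import *
p=np.array(monitor.current_ee_pos()); t=np.array(W(-172,38))
r.movel(p+(t-p)*.2,v=.05,attitude=[-90,0,173.6+9.8*.2]); print(fs(),monitor.current_t())
r.movel(t,v=.12,attitude=[-90,0,180+YAW]); print(fs(),S(monitor.current_ee_pos()),monitor.current_orientation(),monitor.current_t())
s=snap('top','t2'); snap('scene','s2')
cv2.imwrite('pics/c2.png',cv2.resize(cv2.cvtColor(s['image'][90:320,150:450],cv2.COLOR_RGB2BGR),(780,598),interpolation=2))
snap('wrist','w3')
E
```

```text
[-0.01 -0.95 -3.45] 8.4833
[ 0.04  0.49 -2.63] [-172.08200278   37.654659  ] [-8.99966222e+01 -1.21675079e-02 -1.76603873e+02] 11.1167
```

View pics/w3.png

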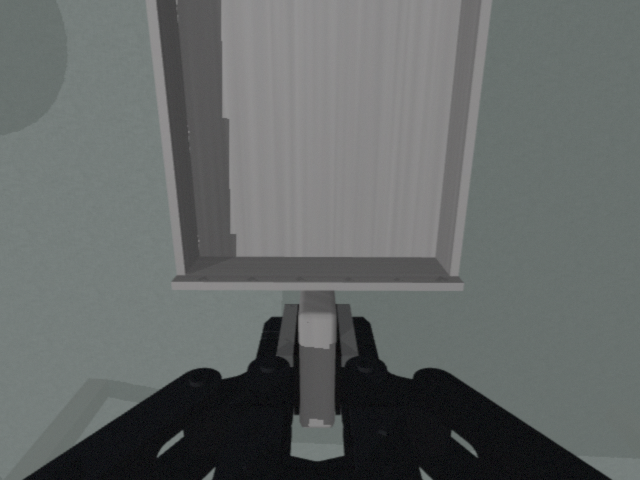

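The fin is firmly between the pads. The near wall's lower top edge runs level from (173,289) to (463,289), so the tray is square to the gripper. I'll check that numerically, then enter.

```bash
python3 - <<'E'
from h2 import *
s=L('w3'); P=np.array([S(p) for p in ray(s,[(173,290),(463,290)],.029)]); d=P[0]-P[1]
print(P,np.linalg.norm(d),np.degrees(np.arctan2(-d[0],d[1])))
# side walls of tray: outer rim lines at top of image, z .022
Q=np.array([S(p) for p in ray(s,[(147,0),(491,0)],.023)]); print(Q)
f0=np.array(monitor.current_force())
# enter: leading end at x=32 -> grip at 32-142=-110
hit=r.movel(W(-140,38),v=.05,until_force=5); print(hit,fs(f0),S(monitor.current_ee_pos()))
if not hit:
    hit=r.movel(W(-108,38),v=.025,until_force=4); print(hit,fs(f0),S(monitor.current_ee_pos()),monitor.current_t())
E
```

```text
[[-151.12570535   89.18240571]
 [-151.11113546  -12.74303341]] 101.92544015302592 0.008190234497078425
[[-60.19507516  88.57417131]
 [-60.23234805 -12.62442295]]
False [ 0.98  0.24 -0.57] [-140.39847935   37.8942936 ]
False [-0.49  0.91  0.11] [-108.24214777   37.97683226] 13.4917
```

```bash
python3 - <<'E'
from h2 import *
hit=r.movel(W(-108,-36),v=.015,until_force=5.5); print(hit,fs(),S(monitor.current_ee_pos()),monitor.current_orientation(),monitor.current_t())
r.dwell(.2); print(fs(),np.array(monitor.current_wrist_torque()).round(2),S(monitor.current_ee_pos()))
E
```

```text
True [ 1.72  3.78 -0.77] [-108.43243581   19.04623603] [-9.00147366e+01 -4.83905412e-02 -1.76491407e+02] 15.3917
[ 1.11  2.53 -1.48] [ 0.61 -0.27  0.54] [-108.96517847   19.12124718]
```

```bash
python3 - <<'E'
from h2 import *
hit=r.movel(W(-108,12),v=.008,until_force=4); print(hit,fs(),S(monitor.current_ee_pos()),monitor.current_orientation(),monitor.current_t())
r.dwell(.2); print(fs(),np.array(monitor.current_wrist_torque()).round(2),S(monitor.current_ee_pos()))
E
```

```text
True [ 0.49  5.08 -0.4 ] [-109.68214852   17.90537477] [ -90.00441858   -0.24438631 -176.43113312] 16.0
[-0.23  4.66  0.  ] [ 0.62 -0.14  0.51] [-109.57826472   18.14442006]
```

```bash
python3 - <<'E'
from h2 import *
r.movel(W(-109,19.5),v=.01); r.dwell(.2); print(fs(),monitor.current_wrist_torque())
for x in(-75,-45,-26):
    hit=r.movel(W(x,19.5),v=.025,until_force=5); print(x,hit,fs(),S(monitor.current_ee_pos()),monitor.current_orientation()[2],monitor.current_t())
    if hit: break
snap('wrist','w4')
E
```

```text
[-0.67  1.32 -2.92] [0.2142946  0.34061719 0.14378007]
-75 False [ 0.18  1.66 -2.93] [-75.01931606  19.52340345] -176.41711241630603 18.25
-45 False [-1.25  4.12 -3.41] [-45.12369287  19.53716274] -176.4159696980743 19.6
-26 False [-1.96  3.9  -3.47] [-26.11021005  19.64303469] -176.42965415116691 20.5083
```

View pics/w4.png

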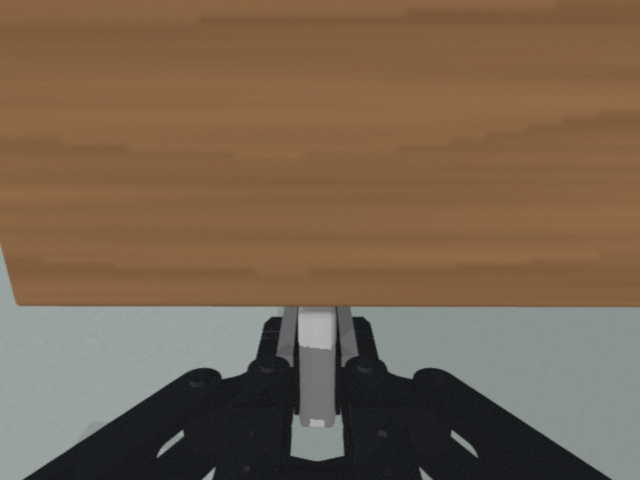

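The tray is under the roof and past both runner ends, with only 4 N of side force. I'll ease off 0.8 mm to the left and push slowly to the stop.

```bash
python3 - <<'E'
from h2 import *
r.movel(W(-26,20.3),v=.01); print(fs(),S(monitor.current_ee_pos()))
hit=r.movel(W(-16,20.3),v=.008,until_force=6); print(hit,fs(),S(monitor.current_ee_pos()),monitor.current_t())
r.dwell(.2); print(fs(),S(monitor.current_ee_pos())); snap('wrist','w5')
E
```

```text
[-0.69 -0.45 -3.17] [-25.36651896  19.88793857]
True [ 0.09 -0.06 -3.62] [-24.19651767  20.07771672] 21.45
[-0.08 -0.09 -1.47] [-24.676685    19.98934158]
```

```bash
python3 - <<'E'
from h2 import *
for i in range(3):
    hit=r.movel(W(-16,20.3),v=.008,until_force=6); print(hit,fs(),S(monitor.current_ee_pos()),monitor.current_t())
    r.dwell(.2); print(fs(),S(monitor.current_ee_pos()))
    if fs()[0]<-3: break
E
```

```text
True [0.39 0.4  1.41] [-23.5210076   19.98992913] 22.2417
[ 2.06 -0.13  1.26] [-23.55975643  19.97119141]
True [-0.29 -0.72  2.8 ] [-23.58558466  19.82351664] 22.9917
[-1.69  0.29  2.37] [-23.57942628  19.85413055]
True [ 0.22 -0.81  1.32] [-23.57348009  19.89304754] 23.6083
[-0.03  0.34  1.58] [-23.66537832  19.87119397]
```

```bash
python3 - <<'E'
from h2 import *
r.movel(W(-24.5,20.2,.0145),v=.01); r.dwell(.2); print(fs(),monitor.current_ee_pos(),S(monitor.current_ee_pos()))
hit=r.movel(W(-17,20.2,.0145),v=.006,until_force=9); print(hit,fs(),S(monitor.current_ee_pos()),monitor.current_wrist_torque(),monitor.current_t())
r.dwell(.1); print(fs(),S(monitor.current_ee_pos()))
s=snap('wrist','w6');b=snap('scene','s6'); 
cv2.imwrite('pics/c6.png',np.hstack([cv2.resize(s['image'][280:440,220:420,::-1],(500,400)),cv2.resize(b['image'][225:345,355:445,::-1],(300,400))]))
E
```

```text
[ 0.59  0.27 -1.12] [0.61045662 0.14577424 0.01436738] [-24.67982645  20.18697361]
True [-1.2   1.13  3.02] [-23.70778561  20.11455596] [ 0.15925872 -0.46288842  0.04644775] 24.8833
[1.02 1.04 0.82] [-23.75414873  20.09270417]
```

View pics/c6.png

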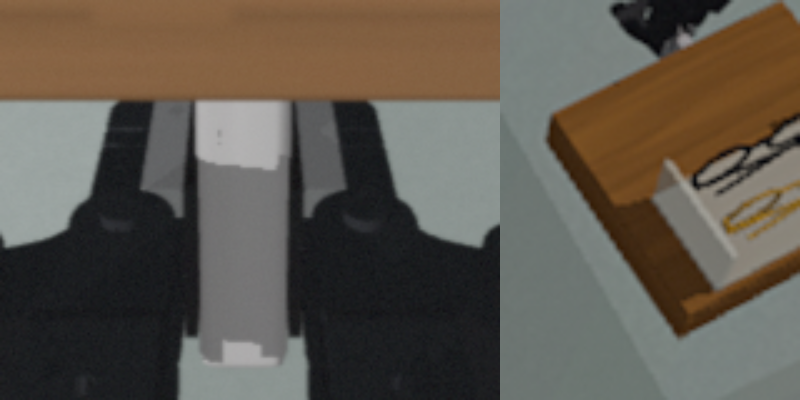

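```bash
python3 - <<'E'
from h2 import *
s=L('w6'); print(S(ray(s,[(316,320)],.05)[0]),S(ray(s,[(316,426)],.045)[0]),S(ray(s,[(316,426)],.047)[0]))
s=L('w3'); print(S(ray(s,[(316,427)],.047)[0]), 'expect',-172-22, S(ray(s,[(316,290)],.029)[0]))
E
```

```text
[-0.45064133 21.35925223] [-45.28000542  21.27213736] [-43.32550394  21.27544388]
[-194.32849979   38.8966184 ] expect -194 [-151.11851877   38.90780836]
```

```bash
python3 - <<'E'
from h2 import *
p=S(monitor.current_ee_pos())
r.movel(W(p[0],p[1],.0132),v=.01); print(fs())
r.ungrasp(); r.dwell(.2); print(fs())
r.movel(W(p[0],p[1],.09),v=.08); r.movel(W(-115,20,.17),v=.15)
s=snap('wrist','w7'); snap('top','t7'); b=snap('scene','s7'); print(monitor.current_t(),fs())
E
```

```text
[-1.12  0.04  4.3 ]
[-0.02 -0.74 -0.16]
28.4583 [ 0.61  0.34 -0.14]
```

View pics/w7.png

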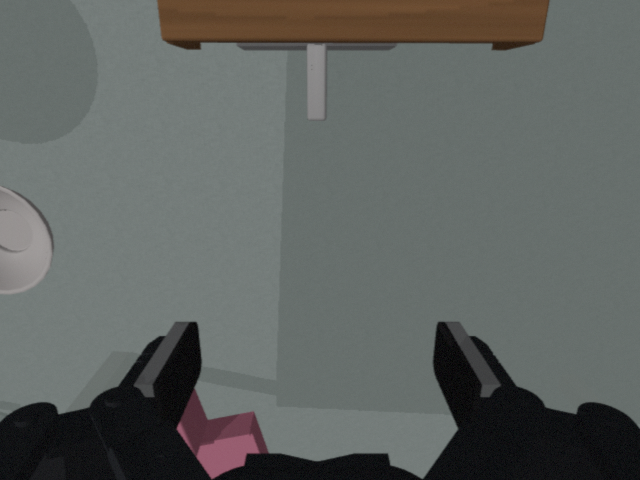

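The tray's near wall shows below the roof with its foot at row ~49, level with the cheek feet at (195,49) and (497,49), and the fin end is at (316,121). I'll check the numbers and the other objects.

```bash
python3 - <<'E'
from h2 import *
s=L('w7')
g=s['image'].astype(int); print(g[40:56,270].tolist(),g[40:56,180].tolist(),g[40:56,350,0].tolist(),g[115:125,316,0].tolist(),sep='\n')
print('fin end',S(ray(s,[(316,120.5)],.045)[0]),'edge',S(ray(s,[(316,42)],.04)[0]),'wall foot',S(ray(s,[(270,49)],0.0)[0]),S(ray(s,[(350,49)],0.0)[0]),'cheek foot',S(ray(s,[(197,49)],0)[0]),S(ray(s,[(495,49)],0)[0]))
a,b=L('top0'),L('top0'); b=L('t7'); d=np.abs(cv2.GaussianBlur(a['image'],(5,5),0).astype(int)-cv2.GaussianBlur(b['image'],(5,5),0)).max(2)>25
n,l,st,c=cv2.connectedComponentsWithStats(d.astype(np.uint8))
print([(x[:5].tolist()) for x in st[1:] if x[4]>15])
E
```

```text
[[68, 48, 31], [55, 39, 26], [64, 53, 48], [86, 84, 85], [89, 89, 89], [85, 85, 85], [75, 74, 75], [69, 69, 70], [69, 68, 67], [74, 76, 75], [96, 101, 100], [114, 122, 119], [117, 124, 122], [116, 123, 121], [116, 124, 121], [118, 124, 122]]
[[70, 49, 32], [53, 37, 21], [54, 37, 22], [51, 37, 24], [51, 35, 24], [48, 32, 24], [56, 45, 36], [83, 81, 77], [112, 118, 116], [116, 123, 121], [116, 123, 121], [118, 125, 123], [117, 124, 123], [116, 123, 120], [115, 123, 120], [116, 123, 121]]
[76, 60, 59, 77, 86, 84, 70, 71, 70, 70, 89, 101, 102, 102, 104, 104]
[131, 134, 131, 123, 113, 101, 102, 102, 102, 102]
fin end [-44.99264982  21.36801629] edge [-0.18982068 21.45435038] wall foot [-0.55178049 53.21294852] [-0.39454355 -2.03143702] cheek foot [ -0.69516031 103.5887097 ] [  -0.10926239 -102.26350071]
[[111, 172, 140, 295, 7445], [146, 189, 65, 95, 1725], [136, 219, 3, 26, 45], [370, 227, 38, 67, 1628], [212, 245, 8, 26, 80], [220, 247, 6, 24, 53], [138, 252, 4, 12, 31], [151, 257, 28, 16, 231], [144, 265, 5, 23, 49], [136, 270, 6, 24, 82], [425, 307, 19, 40, 107], [432, 312, 44, 53, 1175], [161, 320, 58, 79, 2733], [109, 322, 28, 140, 727], [125, 340, 3, 9, 20], [436, 354, 13, 22, 163], [569, 381, 71, 99, 3377], [251, 428, 254, 52, 6365], [214, 439, 33, 29, 467], [551, 441, 66, 39, 1519], [245, 446, 62, 34, 690], [242, 455, 3, 15, 31], [40, 467, 53, 13, 269], [241, 471, 3, 9, 23], [512, 473, 4, 7, 19], [127, 475, 55, 5, 193], [199, 474, 17, 6, 77]]
```

The tray is flush to within about 1 mm. The difference image flags the red look-alike region, so I'll check from the scene camera that nothing there moved.

```bash
python3 - <<'E'
from h2 import *
for f in('scene0','s7','top0','t7'):
    h=cv2.cvtColor(L(f)['image'],cv2.COLOR_RGB2HSV); o=[]
    for lo,hi in(((0,180,60),(6,255,255)),((165,60,60),(179,180,255)),((125,70,40),(150,255,255)),((98,80,50),(108,255,255))):
        m=cv2.inRange(h,lo,hi); n,l,st,c=cv2.connectedComponentsWithStats(m); k=1+st[1:,4].argmax(); o.append((c[k].round(1).tolist(),int(st[k,4])))
    print(f,o)
a,b=L('scene0')['image'],L('s7')['image']
cv2.imwrite('pics/cmp.png',b[:,:,::-1])
E
```

```text
scene0 [([188.5, 226.0], 1542), ([367.9, 142.1], 1238), ([216.9, 335.5], 781), ([156.9, 282.3], 1212)]
s7 [([188.4, 226.3], 1475), ([366.0, 141.2], 1132), ([216.9, 335.5], 780), ([156.9, 282.4], 1214)]
top0 [([458.7, 332.6], 793), ([188.9, 364.5], 2630), ([462.4, 191.0], 734), ([510.3, 263.8], 1246)]
t7 [([465.9, 319.8], 341), ([443.5, 355.3], 13), ([462.4, 190.7], 732), ([510.4, 263.7], 1244)]
```

View pics/cmp.png

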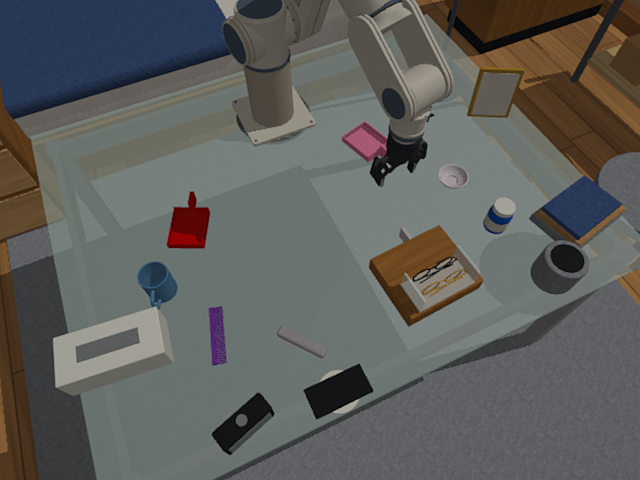

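Everything else is where it was: the red tray only changed in shading, and the pink one is partly hidden by the gripper. The tray is under the roof with its fin outside at (405,236), and the arm is clear, so I'll hand in.

```bash
python3 -c "
from h2 import *
print(monitor.current_t()); print(workorder.close_job())"
```

```text
28.4583
the job is handed in; nothing more can be done
None
```

The tray is fully home in the valet stand, released, with the arm clear. I handed the job in at about 28.5 s.

**What I did:** I pinched the fin, eased up 3 mm and dragged the tray round to the mouth. It went in parallel with its middle 38 mm left. Moving it right, I felt the right runner at about 5 N, with the tray's middle at stand y ≈ 18–19 mm. I slid it along the runner with at most about 4 N of side force, and pushed until it stopped in the same place four times.

**Last checks:**
- **Flush fit:** the foot of the tray's near wall lies at stand x ≈ -0.5 mm, level with the stand's cheeks. The fin end is at -45 mm against about -44 mm expected, so the front is flush to about 1 mm.
- **Other objects:** the mug, comb and red tray are unmoved by their centroids. The case, dish and jar look unmoved in the scene view. The pink tray was partly hidden by the gripper, but its visible part agrees.

**Disagreements:**
- At the stop the tool read x = -23.6 mm, not the nominal -22. That is within calibration error, and the pictures after release confirm the tray is home.
- The first push reading triggered at -24.2 mm, slightly before the stop, so I repeated it.
- Force readings dropped almost to zero right after each stop, so I judged contact by the repeated position. The push thresholds were 6 to 9 N.
- With the grip eased up, the tool carried about 3 N. The tray's near end may have been slightly light while dragging.

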